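Slide the spring-locked cover of a gem case open

TASK

Open the near half of the wooden gem case for a customer, pushing only with the fingertips: press the steel spring catch plate down, keep it held down while you push the clear-topped cover away from the plate past the catch's tooth, and go on until the cover is fully open; then let go so that the catch springs back up and locks the cover open. Do not grasp or lift anything, and leave the two polished stones and the gem jar standing beside the case where they are.

Things in the scene. Friction and masses are not known exactly. Their poses are not given: they have to be found in the camera images.
- case: Low open wooden case fixed to the table, 244 mm long (x), 194 mm wide (y). Origin on the table, midway across its width. +x is the way the cover slides open. It reaches from x = -136 mm (apron end, nearest the robot; walls 24 mm high) to +108 mm. Beyond x = -75 mm its side walls are 50 mm high, inner faces y = +-87 mm; the dividers inside are 24 mm high.
- catch (a joint): How far the steel catch plate is pressed down, m: 0 = up, 0.012 = bottomed. Moves straight down on a spring (2.5 N to start, 5.5 N at 9 mm, 6.7 N at 12 mm) and rises by itself. It must be down 7 mm or more (9 to 10 is safe) for the cover to pass its tooth. From 10 mm open the cover itself keeps the tooth down; from 66 mm on, the freed tooth rises inside the cover and locks it open.
- catch_pad (a point): Point on top of the catch plate, case x = -103, y = 0 mm, 36 mm above the table at rest; sinks with the plate; 28 mm before the closed cover's near face. Axes as the case's. The bare pad is 96 mm across (y), 52 mm long (case x -130 to -78 mm); a level stem 46 mm wide runs on from it under the cover along the middle line (y = 0), so a fingertip can stay on the plate all the way. Plate 6 mm thick.
- cover (a joint): How far the cover has slid open along case +x, m: 0 = closed, 0.070 = fully open, at its stop. Friction about 1.5 N; it stays where it is left. With the catch up it gives only about 2 mm.
- push_face (a point): Middle of the cover's flat near face (the one to push, next to the catch pad, looking to -x); moves with the cover; closed at case x = -75 mm, 49.5 mm above the table. Axes as the case's. The cover: an aluminium frame with clear top, 100 mm long, 166 mm wide, 22 mm tall, underside 38.5 and top 60.5 mm above the table (underside 2.5 mm above the resting catch plate).
- brown_stone: Loose reddish-brown polished palm stone, 48x35x24 mm, on the table beside the case. Origin at the centre of its underside. A bystander.
- pink_stone: Loose pink mottled polished palm stone, 46x33x21 mm, on the table beside the case. Origin at the centre of its underside. A bystander.
- gem_jar: Loose round black gem jar with a clear top, 33 mm across, 22 mm tall, on the table beside the case. Origin at the centre of its underside. A bystander.
- tooth (a point): Middle of the top of the catch's tooth, a steel block 10 mm long, 36 mm wide, at the far end of the catch plate's stem, just beyond the closed cover's far end (case x = 32 mm). At rest it is 44.5 mm above the table, 6 mm above the cover's underside; it sinks with the plate. Axes as the case's.

How it is judged:
By the outcome, as a careful person would: the job done as asked, in the order asked, and still so for the second after the job is handed in, with the robot touching nothing.
It also fails if it takes over 35 s, if anything falls off the work surface, if the arm or the gripper's body presses on something with over 40 N, if the wrist force passes 120 N, or if a joint passes its speed limit or range.

ROBOT

A 6-joint arm with a two-finger parallel gripper is mounted at the origin on a cart in front of the work surface, level with it; the furniture and walls round the work are solid. World frame = base frame: x ahead of the robot, y to its left, z up, the work surface at z = 0. Lengths are in m, angles in rad, forces in N, time in s.
With the tool pointing down it reaches from about 0.25 to 0.775 m from the base axis. Payload 4 kg.
Tool frame: the origin (TCP) lies at the centre of the arm's flange, where the gripper is bolted on; the fingertips stand 199 mm ahead of it and the grasp point (between the pads) lies 180 mm ahead of it (robot.tcp_to_tips is the distance from the TCP to the fingertips, in m); z points along the fingers, y is the line along which they close (so a half turn about z gives the same grasp; the last joint's range is limited). The gripper opens to 94 mm and grips with 3 to 60 N. Pads are 16 mm wide; open, the fingers measure 119 mm over their backs; the gripper's body (75 mm by 177 mm) begins 78 mm behind the grasp point.
Start: joints at [-1.238, 0.087, 1.371, -0, 1.684, -0.103], TCP at [0.232, -0.499, 0.405] pointing down, gripper open.
Joint ranges: [-3.1, 3.1], [-0.76, 2.03], [0.27, 2.55], [-1.08, 4.22], [0.17, 2.65], [-2.57, 2.57]. Speed limits (rad/s): [2.79, 2.79, 3.14, 3.14, 3.14, 3.14].

INTERFACE

Orientations are given as [roll, pitch, yaw] about the fixed x, y, z axes, in that order (R = Rz(yaw) Ry(pitch) Rx(roll)).
In Python, from bench import telemetry, snapshot, ticket, robot gives the robot as it stands.
- The arm moves only by the tool apply_moves, never from a script. Its argument "moves" is a list that holds one entry, the list of rows, each a list of 5 numbers: the shift along the tool's x, y, z in units of 50 mm (1.0 is 50 mm), then the turn about the tool's z in units of 10 degrees (1.0 is 10 degrees), then the closure, from 0 (fully open) to 1 (shut). A call has 1 to 10 rows; each row is the pose to reach, as a shift and turn from the pose commanded when the call began, along the tool's axes at that moment; what a row does not reach only later rows make up. A row lasts 1/8 s, in which the tool goes at most 62.5 mm and 10.7 degrees, less where a joint would pass 70% of its speed; a pose out of reach is approached as far as the arm can. A call with a gripper value outside its range is refused whole. The fingers move at their own pace and stop on an object; the grip force is fixed at half the most. Time passes only in rows, so rows that repeat a pose let the fingers close. It gives the time, the measured TCP pose, the force, the opening and the grip force at its end, in the units of the state.
- telemetry.get_obs(): the state, without advancing time (a new reading comes with each control period).
- snapshot(name): name is "scene" or "top"; returns a dict with "image" (480x640x3 uint8, red, green, blue), "fovy" (degrees; the focal length in pixels is half the picture's height over the tangent of half this angle, whatever the lens; pixels are square), "cx", "cy" (the principal point, pixels), "R" (3x3) and "t" (3): a world point X has camera coordinates R X + t. Camera axes: x right, y down, z forward; pixel columns grow to the right and rows downward; lengths in m; the calibration is good to about 2 mm. A picture is of the moment at which its call begins. There is no depth.
- ticket.close_job(): hands the job in; it is judged then, once.
The state is a dict: "time": time; "joint_positions": joint angles; "qvel": joint speeds; "joint_torque": joint torques, N m; "tool_pos": TCP position; "ee_rot": TCP orientation; "wrist_force": force on the tool from outside, world axes, zero at the start; "wrist_torque": the same for the moment, N m; "width": finger opening in m; "finger_force": force on a finger pad.
Only numpy, scipy, OpenCV 4.12 (cv2) and the standard library are available. Lean on these libraries where they do the work, as an engineer would, in place of code of your own. Each camera call takes 0.05 s, during which the arm holds its last target. There are 200 camera calls.

## Working session

There is one attempt and no reset: what is moved stays moved. The work goes in short steps, Python scripts to look and compute and a tool call to move; the robot and the scene stay as the last step left them, time stands still between calls to the robot, and variables do not carry over. Pictures are saved under pics/ and viewed, at most 10 in all, crops included, and the job is handed in when it is done.

Besides the shell and the picture viewer there is one more tool, called after "Request:" as a command line: name --argument value ..., lists and objects as JSON in quotes. apply_moves: Moves the arm, as the interface text tells. Its arguments: {"type":"object","properties":{"moves":{"type":"array","items":{"type":"array","items":{"type":"array","items":{"type":"number"}}}}},"required":["moves"]}

```bash
mkdir -p pics; ls; python3 - <<'E'
from bench import telemetry, snapshot
import cv2,json
o=telemetry.get_obs();print({k:(v if not hasattr(v,'tolist') else v.tolist()) for k,v in o.items()})
for n in("scene","top"):
    s=snapshot(n);cv2.imwrite(f"pics/{n}0.png",s["image"][:,:,::-1]);print(n,s["fovy"],s["cx"],s["cy"],s["R"],s["t"])
E
```

```text
pics
{'time': 0.0, 'joint_positions': [-1.2380930467703408, 0.08795925151817238, 1.3722518538134088, 2.4601220084359473e-06, 1.6836207285903355, -0.10307836342527946], 'qvel': [-0.00016606809175462366, 0.0005254194478154777, -0.0006773014038328115, 0.0015653142716907302, -0.0006230592829763684, -0.0002651841622383674], 'joint_torque': [-0.0002539745037211105, -34.018789529800415, -30.242990255355835, 0.07191148353740573, 0.03304518177174032, -0.00016739850252633914], 'tool_pos': [0.23213461378653374, -0.49848446474377517, 0.4035025996270686], 'ee_rot': [-3.1393656100914296, -0.0002328344535995619, 0.43578165841998673], 'wrist_force': [1.0785517247433356, -0.48531387725342956, 0.5262410012591446], 'wrist_torque': [-0.00018222331563104674, 0.02732559038418514, -0.014204951745809758], 'finger_force': 0.0, 'width': 0.09421718726475112}
scene 42.389367558554014 311.74928949695334 241.31516654382142 [[ 0.8599607  -0.51027409  0.009378  ]
 [-0.38984487 -0.6686395  -0.63319996]
 [ 0.32937604  0.54087112 -0.77393143]] [-0.44901768  0.32297718  1.17893435]
top 47.57096802509463 316.95851250390035 238.37036703070817 [[ 0.05012977 -0.99874001  0.00232212]
 [-0.97176688 -0.04931238 -0.23073234]
 [ 0.23055613  0.00931    -0.97301449]] [0.08273433 0.58664055 0.87494178]
```

View pics/scene0.png

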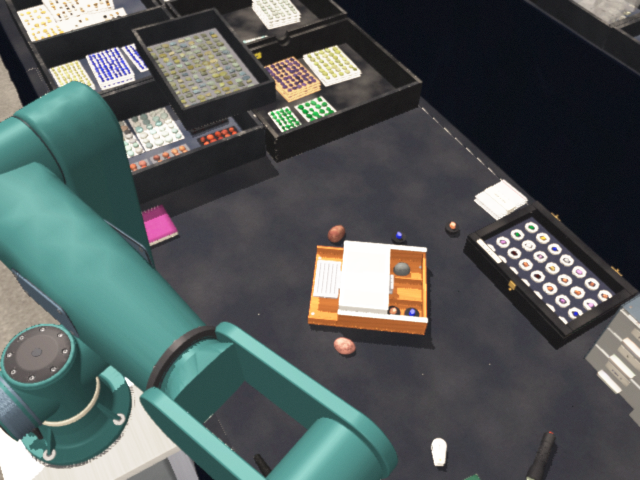

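View pics/top0.png

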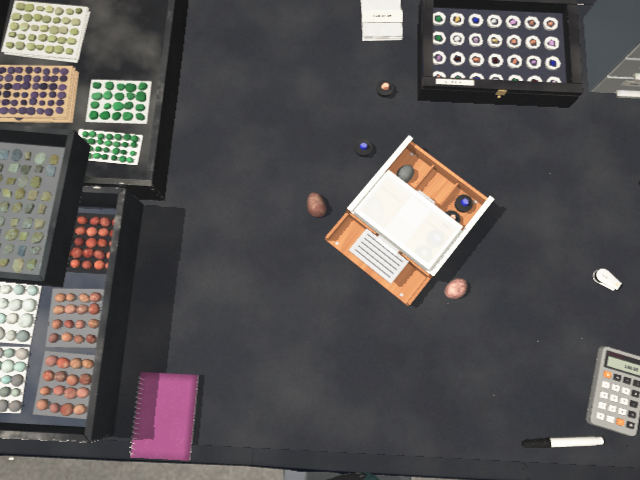

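The case is in the top view around (410,220), with its apron end lower-left at (375,260). The stones are at (316,204) and (456,288), and the jar is at (364,148).

```bash
python3 - <<'E'
import cv2
i=cv2.imread("pics/top0.png")[130:315,290:510]
cv2.imwrite("pics/c0.png",cv2.resize(i,None,fx=3.2,fy=3.2,interpolation=cv2.INTER_CUBIC))
E
```

```text
(no output)
```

View pics/c0.png

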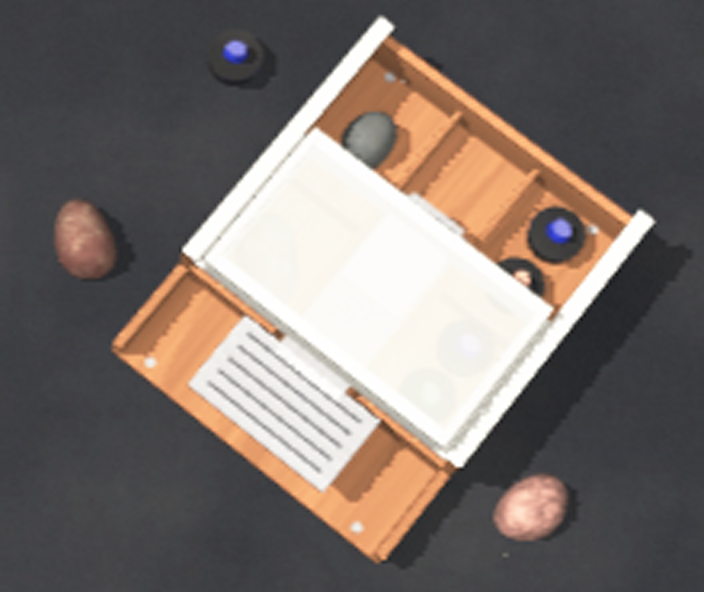

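```bash
cat > h.py <<'E'
import numpy as np
from bench import snapshot, telemetry
def ray(s,u,v,z):
    f=240/np.tan(np.radians(s["fovy"]/2));R=np.array(s["R"]);t=np.array(s["t"])
    d=R.T@np.array([(u-s["cx"])/f,(v-s["cy"])/f,1]);c=-R.T@t
    return c+d*(z-c[2])/d[2]
def proj(s,X):
    f=240/np.tan(np.radians(s["fovy"]/2));p=np.array(s["R"])@X+s["t"];return f*p[:2]/p[2]+[s["cx"],s["cy"]]
E
python3 - <<'E'
from h import *
import cv2
s=snapshot("top")
P=[((382,16),.05,(108,97)),((654,218),.05,(108,-97)),((183,254),.05,(-75,97)),((460,466),.05,(-75,-97)),
((113,347),.024,(-136,97)),((380,561),.024,(-136,-97)),
((246,318),.036,(-78,48)),((190,384),.036,(-130,48)),((326,490),.036,(-130,-48)),((382,418),.036,(-78,-48))]
W=np.array([ray(s,(a-1.1)/3.2+290,(b-1.1)/3.2+130,z)[:2] for (a,b),z,_ in P]);C=np.array([c for *_,c in P])/1000
cm,wm=C.mean(0),W.mean(0);H=(C-cm).T@(W-wm)
th=np.arctan2(H[0,1]-H[1,0],H[0,0]+H[1,1]);R=np.array([[np.cos(th),-np.sin(th)],[np.sin(th),np.cos(th)]])
t=wm-R@cm;print(th,np.degrees(th),t);print(np.round((W-(C@R.T+t))@R*1000,1))
print("pad",R@[-.103,0]+t,"tooth",R@[.032,0]+t)
# check in scene, overlay projected pts
q=snapshot("scene");im=q["image"][:,:,::-1].copy()
im=cv2.resize(im[220:370,290:450],None,fx=4,fy=4,interpolation=cv2.INTER_CUBIC)
for _,z,c in P:
    u=proj(q,np.array([*(R@(np.array(c)/1000)+t),z]));cv2.circle(im,tuple(int(x) for x in ((u-[290,220])*4+1.5)),4,(255,0,0),1)
cv2.imwrite("pics/c1.png",im)
for n,(a,b) in dict(brown=(85,240),pink=(531,508),jar=(236,56)).items(): print(n,(R.T@(ray(s,a/3.2+290,b/3.2+130,.011)[:2]-t)))
E
```

```text
-0.6351537240967283 -36.39162773275927 [ 0.6472776  -0.06048596]
[[ 1.  -1.2]
 [ 0.3  0.6]
 [-1.1 -1.4]
 [ 0.4  1.2]
 [-1.4 -1.2]
 [-2.3  2.2]
 [-1.3 -1.2]
 [ 1.  -0.5]
 [ 1.7  0.5]
 [ 1.5  0.9]]
pad [0.56436461 0.00062407] tooth [ 0.67303698 -0.0794716 ]
brown [-0.09543936  0.14976684]
pink [-0.05816939 -0.14431775]
jar [0.05088206 0.15254316]
```

View pics/c1.png

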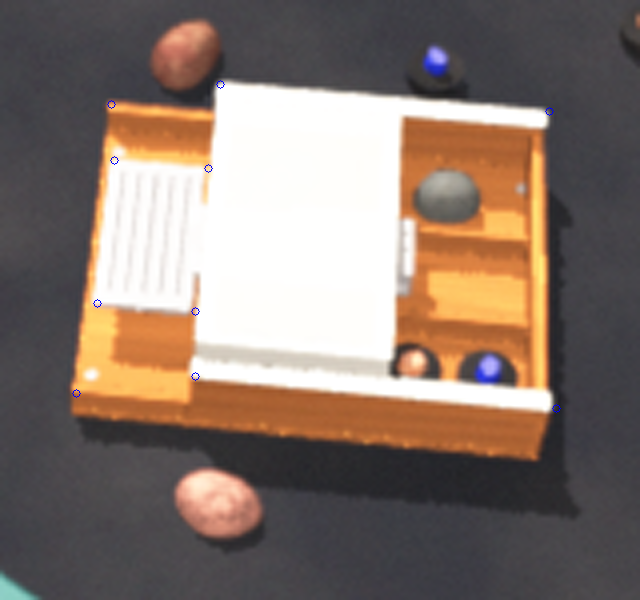

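The projected corners match the scene view within about 3 mm. Case pose: origin (0.647, -0.060), yaw -36.4°. I'll go above the pad with the fingers closed and tool x along case x.

Request:
apply_moves --moves '[[[1.0, -0.6, 0, 0.6, 1], [2.0, -1.2, 0, 1.2, 1], [3.1, -1.9, 0, 1.9, 1], [4.1, -2.5, 0, 2.5, 1], [5.1, -3.1, 0, 3.1, 1], [6.1, -3.7, 0, 3.7, 1], [7.2, -4.4, 0.2, 4.4, 1], [8.2, -5.0, 0.4, 5.0, 1], [9.2, -5.6, 0.6, 5.6, 1], [10.24, -6.24, 0.8, 6.14, 1]]]'

```text
time: 1.45
tool_pos: [0.5654, 0.0022, 0.3642]
ee_rot: [3.141, -0.0, -0.639]
wrist_force: [-0.0, -0.9, 0.2]
width: 0.0007
finger_force: 0.0
```

Request:
apply_moves --moves '[[[0, 0, 0, 0, 1], [0, 0, 0, 0, 1]]]'

```text
time: 1.7
tool_pos: [0.5645, 0.0003, 0.3643]
ee_rot: [3.14, 0.0, -0.635]
wrist_force: [0.4, 1.0, 1.1]
width: 0.0007
finger_force: 0.0
```

Request:
apply_moves --moves '[[[0, 0, 0.9, 0, 1], [0, 0, 1.7, 0, 1], [0, 0, 2.3, 0, 1], [0, 0, 2.4, 0, 1], [0, 0, 2.4, 0, 1]]]'

```text
time: 2.33
tool_pos: [0.5647, -0.0007, 0.2459]
ee_rot: [-3.141, -0.002, -0.637]
wrist_force: [-0.1, 0.9, 0.5]
width: 0.0005
finger_force: 0.0
```

```bash
python3 - <<'E'
from h import *
import cv2
o=telemetry.get_obs();print(o["tool_pos"],o["wrist_force"],o["width"])
a=snapshot("top")["image"][150:310,320:500,::-1];b=snapshot("scene")["image"][210:370,280:460,::-1]
cv2.imwrite("pics/c2.png",cv2.resize(np.hstack([a,b]),None,fx=2.2,fy=2.2,interpolation=cv2.INTER_CUBIC))
E
```

```text
[ 0.56468915 -0.00067136  0.2458695 ] [-0.06135612  0.90909362  0.52247915] 0.0005395000652135529
```

View pics/c2.png

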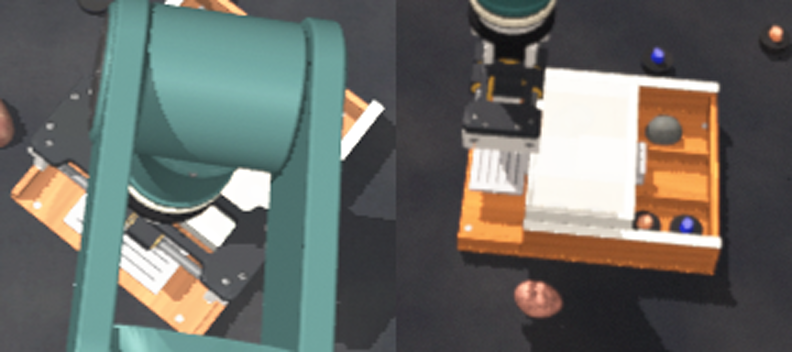

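The top and scene views agree: the closed fingertips are over the pad, clear of the cover, and the stones haven't moved. Now pressing.

Request:
apply_moves --moves '[[[0, 0, 0.1, 0, 1], [0, 0, 0.2, 0, 1], [0, 0, 0.3, 0, 1], [0, 0, 0.36, 0, 1], [0, 0, 0.39, 0, 1], [0, 0, 0.39, 0, 1]]]'

```text
time: 3.18
tool_pos: [0.5649, 0.0004, 0.2258]
ee_rot: [-3.141, -0.001, -0.636]
wrist_force: [0.2, -0.2, 4.7]
width: 0.0003
finger_force: 2.6
```

Request:
apply_moves --moves '[[[0, 0, 0, 0, 1], [0, 0, 0, 0, 1]]]'

```text
time: 3.42
tool_pos: [0.5649, 0.0004, 0.2259]
ee_rot: [-3.141, -0.001, -0.636]
wrist_force: [-0.4, 0.5, 5.1]
width: 0.0006
finger_force: 2.6
```

Request:
apply_moves --moves '[[[0, 0, 0.02, 0, 1], [0, 0, 0.02, 0, 1], [0, 0, 0.02, 0, 1]]]'

```text
time: 3.8
tool_pos: [0.5649, 0.0004, 0.225]
ee_rot: [-3.141, -0.001, -0.636]
wrist_force: [-0.9, 0.1, 5.8]
width: 0.0008
finger_force: 2.7
```

Request:
apply_moves --moves '[[[0.1, 0, 0, 0, 1], [0.2, 0, 0, 0, 1], [0.3, 0, 0, 0, 1], [0.36, 0, 0, 0, 1], [0.42, 0, 0, 0, 1], [0.48, 0, 0, 0, 1], [0.54, 0, 0, 0, 1], [0.6, 0, 0, 0, 1], [0.6, 0, 0, 0, 1]]]'

```text
time: 4.92
tool_pos: [0.5879, -0.0166, 0.2241]
ee_rot: [3.141, 0.005, -0.636]
wrist_force: [-3.5, 2.6, 7.1]
width: 0.0006
finger_force: 3.2
```

Request:
apply_moves --moves '[[[0.12, 0, 0, 0, 1], [0.24, 0, 0, 0, 1], [0.36, 0, 0, 0, 1], [0.48, 0, 0, 0, 1], [0.6, 0, 0, 0, 1], [0.72, 0, 0, 0, 1], [0.84, 0, 0, 0, 1], [0.96, 0, 0, 0, 1], [1.06, 0, 0, 0, 1], [1.06, 0, 0, 0, 1]]]'

```text
time: 6.18
tool_pos: [0.6306, -0.0484, 0.224]
ee_rot: [3.141, 0.004, -0.636]
wrist_force: [-3.3, 1.7, 6.1]
width: 0.0004
finger_force: 3.0
```

Request:
apply_moves --moves '[[[0.04, 0, 0, 0, 1], [0.08, 0, 0, 0, 1], [0.11, 0, 0, 0, 1], [0.13, 0, 0, 0, 1], [0.13, 0, 0, 0, 1]]]'

```text
time: 6.8
tool_pos: [0.6351, -0.0516, 0.224]
ee_rot: [3.14, 0.007, -0.635]
wrist_force: [-6.2, 3.3, 8.4]
width: 0.0005
finger_force: 5.4
```

Request:
apply_moves --moves '[[[0.03, 0, 0, 0, 1], [0.05, 0, 0, 0, 1], [0.05, 0, 0, 0, 1]]]'

```text
time: 7.18
tool_pos: [0.636, -0.0521, 0.224]
ee_rot: [3.139, 0.013, -0.635]
wrist_force: [-12.3, 6.8, 10.0]
width: 0.0002
finger_force: 10.7
```

At the stop: the push force is up to 14 N and the TCP barely moved. Backing off, then letting the plate rise.

Request:
apply_moves --moves '[[[-0.05, 0, 0, 0, 1], [-0.12, 0, 0, 0, 1], [-0.12, 0, -0.1, 0, 1], [-0.12, 0, -0.25, 0, 1], [-0.12, 0, -0.6, 0, 1], [-0.12, 0, -1.5, 0, 1], [-0.12, 0, -2.5, 0, 1]]]'

```text
time: 8.05
tool_pos: [0.6335, -0.0505, 0.3495]
ee_rot: [3.14, 0.003, -0.636]
wrist_force: [0.8, -0.3, 0.4]
width: 0.0001
finger_force: 0.0
```

Request:
apply_moves --moves '[[[-1, 0, -0.3, 0, 1], [-2, 0, -0.5, 0, 1], [-3, 0, -0.5, 0, 1], [-4, 0, -0.5, 0, 1], [-4.5, 0, -0.5, 0, 1], [-4.5, 0, -0.5, 0, 1]]]'

```text
time: 8.8
tool_pos: [0.4516, 0.0838, 0.3749]
ee_rot: [-3.141, -0.001, -0.634]
wrist_force: [0.6, 0.0, -0.6]
width: 0.0002
finger_force: 0.0
```

```bash
python3 - <<'E'
from h import *
import cv2
o=telemetry.get_obs();print(o["tool_pos"],o["wrist_force"])
a=snapshot("top")["image"][130:310,300:500,::-1];b=snapshot("scene")["image"][200:380,270:470,::-1]
cv2.imwrite("pics/c3.png",cv2.resize(np.hstack([a,b]),None,fx=2,fy=2,interpolation=cv2.INTER_CUBIC))
E
```

```text
[0.45162724 0.0837514  0.37493659] [ 0.64072201  0.01501389 -0.55213946]
```

View pics/c3.png

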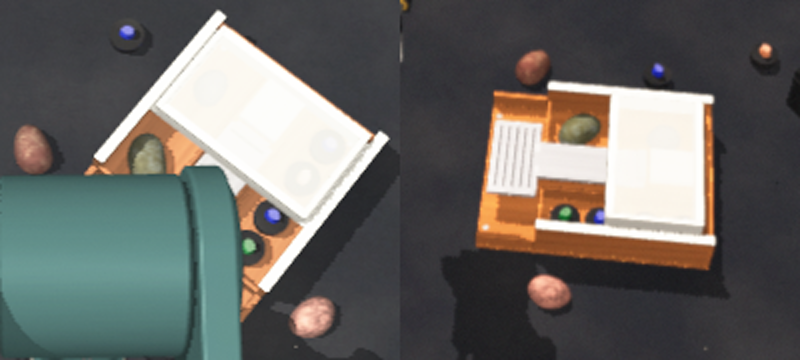

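The cover is at the far end, with its near edge at crop x≈608 in the scene view, and the stones and jar are where they were. I'll check the numbers: cover edge, and plate height.

```bash
python3 - <<'E'
from h import *
import cv2
th=-.63515;R=np.array([[np.cos(th),-np.sin(th)],[np.sin(th),np.cos(th)]]);t=np.array([.64728,-.06049])
q=snapshot("scene");im=cv2.resize(q["image"][220:370,290:450,::-1],None,fx=4,fy=4,interpolation=cv2.INTER_CUBIC)
for c,z,k in [((-5,83),.0605,(255,0,0)),((-5,-83),.0605,(255,0,0))]+[((x,y),z,k) for z,k in((.036,(255,0,0)),(.025,(0,0,255))) for x in(-130,-78) for y in(48,-48)]:
    u=proj(q,np.array([*(R@(np.array(c)/1000)+t),z]));cv2.circle(im,tuple(int(x) for x in((u-[290,220])*4+1.5)),3,k,1)
cv2.imwrite("pics/c4.png",im)
E
```

```text
(no output)
```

View pics/c4.png

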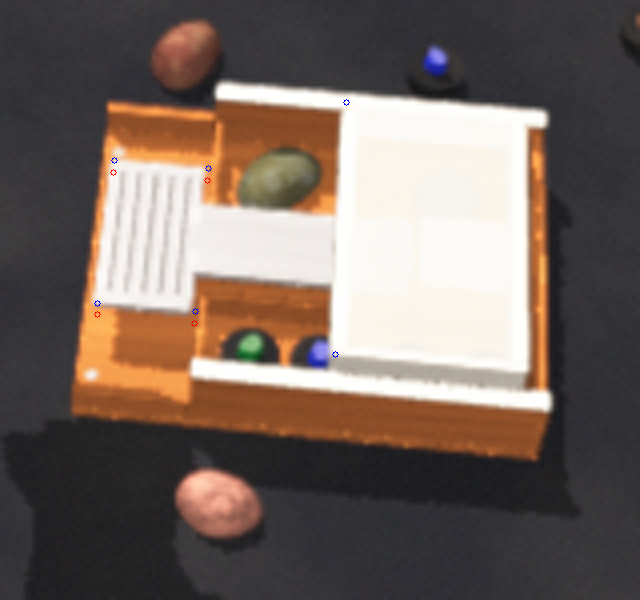

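The plate corners (114,160), (97,303) match the plate-up marks, exactly as before the push. The cover's near edge is at about 338, at the fully open mark within measuring error, so the cover is open and locked.

```bash
python3 -c "
from bench import ticket
print(ticket.close_job())"
```

```text
the job is handed in; nothing more can be done
None
```

The job is handed in: the cover was pushed to its stop, the final picture shows it fully open with the catch plate back up (its lock was not tested by pulling the cover back), the stones and jar look unmoved, and the arm is clear of the case.

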